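# Find the full tea tin in the drawer and put it on the tea tray

### The arm

A 6-joint arm with a two-finger parallel gripper is mounted at the origin on a cart in front of the work surface, level with it; the furniture and walls round the work are solid. World frame = base frame: x ahead of the robot, y to its left, z up, the work surface at z = 0. Lengths are in m, angles in rad, forces in N, time in s.
With the tool pointing down it reaches from about 0.375 to 0.975 m from the base axis. Payload 3.8 kg.
Tool frame: the origin (TCP) lies at the very end of the fingers, on their centre line; the grasp point (between the pads) lies 19 mm behind it; z points along the fingers, y is the line along which they close (so a half turn about z gives the same grasp; the last joint's range is limited). The gripper opens to 85 mm and grips with 20 to 120 N. Pads are 22 mm wide; open, the fingers measure 114 mm over their backs; the gripper's body (76 mm by 85 mm) begins 54 mm behind the grasp point. The pads swing forward as they close: fully open they stand 13 mm farther back than shut.
Start: joints at [1.279, 0.264, 1.604, -0, 1.274, -0.037], TCP at [0.17, 0.653, 0.231] pointing down, gripper open.
Joint ranges: [-2.63, 2.63], [-0.94, 2.18], [0.31, 2.57], [-1.31, 4.45], [0, 2.66], [-2.55, 2.55]. Speed limits (rad/s): [2.57, 2.57, 3.14, 3.14, 3.14, 3.14].

### API

Orientations are given as a rotation vector (axis times angle).
In Python, from workcell import env, claw, observe, viewer gives the robot as it stands. Calls block until the motion is done:
- env.move_to(position, orientation): joint-space move of the TCP to a pose.
- env.move_linear(position, orientation=None, feed=0.15): straight line of the TCP; orientation=None keeps the orientation; feed is the mean speed in m/s.
- env.goto_joints(angles): joint-space move.
- claw.set_gripper(opening, effort=None): finger opening in m; effort is the grip in N (None keeps the last); returns when the fingers have stopped.
- env.dwell(seconds).
- env.solve_ik(position, orientation): joint angles nearest the present ones, or None.
- observe(): the state.
- viewer.capture(name): name is "scene" or "top" or "wrist"; returns (picture, depth): 480x640x3 uint8, red, green, blue; 480x640 float32, m along the optical axis (not along the pixel's ray), 0 where there is no reading.
- viewer.calibration(name): a dict with "fx", "fy", "cx", "cy" (pixels), "dist_coeffs" ([k1, k2, p1, p2, k3] as OpenCV has them; the pictures are not rectified), "R" (3x3) and "t" (3): a world point X has camera coordinates R X + t. Camera axes: x right, y down, z forward; pixel columns grow to the right and rows downward; lengths in m; the calibration is good to about 2 mm. A picture is of the moment at which its call begins: read the wrist's pose just before it. calibration takes no time and is no camera call; for the wrist camera it gives the pose at the moment of the call.
A pose or a line that the arm cannot do raises env.PlanningError and nothing moves.
- env.close_job(): hands the job in; it is judged then, once.
The state is a dict: "clock": time; "q": joint angles; "joint_vel": joint speeds; "effort": joint torques, N m; "tcp_pos": TCP position; "tool_rot": TCP orientation; "ft_force": force on the tool from outside, world axes, zero at the start; "moment": the same for the moment, N m; "gripper_width": finger opening in m; "grasp_force": force on a finger pad.
Only numpy, scipy, OpenCV 4.12 (cv2) and the standard library are available. Lean on these libraries where they do the work, as an engineer would, in place of code of your own. Each camera call takes 0.05 s, during which the arm holds its last target. There are 200 camera calls.

### The job

Three identical closed tea tins stand in the drawer of the wooden unit, and only one of them is still full. Pull the drawer all the way out, lift the tins clear of the drawer floor one after another from left to right (all three, by two or three centimetres, for a moment) to feel which is the heavy one, and set that one gently and upright on the free half of the tea tray. Leave the other two standing in their own compartments, push the drawer fully shut and leave the mug and the things around alone.

Things in the scene. Friction and masses are not known exactly. Their poses are not given: they have to be found in the camera images.
- tea_cabinet: Wooden drawer unit on the worktop, 235 mm deep (x), 306 mm wide (y), 145 mm high, fixed; origin at the centre of its underside; its x points to its back, so the drawer pulls out along -x. Two spice jars and a pepper mill (up to 150 mm high, fixed) stand on the back of its top; the front half is bare.
- tea_drawer (a joint): The drawer of that unit: 0 shut, 0.18 m fully out; it stays where it is left and takes 2 to 5 N to slide. Its front panel is 296 mm wide and spans 18 to 143 mm above the worktop. Its floor is 24 mm above the worktop and carries three compartments side by side, with a clear gap of 31 mm between the front panel and them.
- drawer_handle (a point): Middle of the drawer's brass bar handle: a round bar 11 mm thick, 130 mm long, level and along the drawer front, 42 mm out from the front panel, 118 mm above the worktop (27 mm under the unit's top). Axes as the unit's. Moves with the drawer.
- tin_left_centre (a point): Centre (half-way up) of the tin that starts in the left-hand (+y) compartment: square dark green tin with brass edges, closed for good, 64 x 64 mm, 104 mm high (body 64 mm wide up to 90 mm, then a lid 58 mm wide). Sides along the unit's, z up. Take it from above by its front and back faces; its neighbours are only 12 mm away at its sides.
- place_left (a point): Centre of the floor of the left-hand (+y) compartment (open, 70 x 70 mm, rims 34 mm above the drawer floor; the three are 76 mm apart); moves with the drawer. A tin standing there has its centre 52 mm above this point.
- tin_middle_centre (a point): Centre (half-way up) of the tin that starts in the middle compartment: square dark green tin with brass edges, closed for good, 64 x 64 mm, 104 mm high (body 64 mm wide up to 90 mm, then a lid 58 mm wide). Sides along the unit's, z up. Take it from above by its front and back faces; its neighbours are only 12 mm away at its sides.
- place_middle (a point): Centre of the floor of the middle compartment (open, 70 x 70 mm, rims 34 mm above the drawer floor; the three are 76 mm apart); moves with the drawer. A tin standing there has its centre 52 mm above this point.
- tin_right_centre (a point): Centre (half-way up) of the tin that starts in the right-hand (-y) compartment: square dark green tin with brass edges, closed for good, 64 x 64 mm, 104 mm high (body 64 mm wide up to 90 mm, then a lid 58 mm wide). Sides along the unit's, z up. Take it from above by its front and back faces; its neighbours are only 12 mm away at its sides.
- place_right (a point): Centre of the floor of the right-hand (-y) compartment (open, 70 x 70 mm, rims 34 mm above the drawer floor; the three are 76 mm apart); moves with the drawer. A tin standing there has its centre 52 mm above this point.
- tin_left: The same tin as tin_left_centre; origin at the centre of its underside. All three tins look the same; the full one weighs 0.54 to 0.65 kg, the two others 0.2 to 0.3 kg each, and which is full changes.
- tin_middle: The same tin as tin_middle_centre; origin at the centre of its underside. All three tins look the same; the full one weighs 0.54 to 0.65 kg, the two others 0.2 to 0.3 kg each, and which is full changes.
- tin_right: The same tin as tin_right_centre; origin at the centre of its underside. All three tins look the same; the full one weighs 0.54 to 0.65 kg, the two others 0.2 to 0.3 kg each, and which is full changes.
- tea_tray: Dark wooden tea tray on the worktop to the left of the drawer unit, fixed, 190 mm (x) x 240 mm (y), floor 8 mm above the worktop, rim 20 mm high and 8 mm thick, brass loop handles up to 40 mm high at both y ends; origin at the centre of its underside. A blue mug and a teaspoon take up its left (+y) half.
- tray_space (a point): Middle of the free right-hand (-y) half of the tray, on its floor, where there is room for a tin.
- mug_centre (a point): Centre of the loose blue mug on the tray, 76 mm across, 85 mm high, handle to the front and left.
- garlic: Garlic bulb, 60 mm, on the worktop's front edge at the right; origin under its centre.
- salt_shaker: Salt shaker, 44 mm across, 90 mm high, on the front edge at the right; origin under its centre.

How it is judged:
By the outcome, as a careful person would: the job done as asked, in the order asked, and still so for the second after the job is handed in, with the robot touching nothing.
It also fails if it takes over 72 s, if anything falls off the work surface, if the arm or the gripper's body presses on something with over 40 N, if the wrist force passes 120 N, or if a joint passes its speed limit or range.

## Working session

There is one attempt and no reset: what is moved stays moved. The work goes in short steps, each a Python script; the robot and the scene stay as the last script left them, time stands still between calls to the robot, and variables do not carry over. Pictures are saved under pics/ and viewed, at most 10 in all, crops included, and the job is handed in when it is done.

```bash
mkdir -p pics; ls; python3 - <<'E'
from workcell import env, claw, observe, viewer
import cv2,numpy as np
for n in("scene","top"):
    p,d=viewer.capture(n); cv2.imwrite(f"pics/{n}0.png",p[:,:,::-1]); np.save(f"pics/{n}0.npy",d)
    c=viewer.calibration(n); print(n,{k:np.round(v,4).tolist() for k,v in c.items()})
s=observe(); print(s)
E
```

```text
pics
scene {'fx': 481.5139, 'fy': 481.5139, 'cx': 322.7541, 'cy': 238.9705, 'dist_coeffs': [-0.0627, 0.0, 0.0, 0.0, 0.0], 'R': [[0.9359, -0.3521, -0.0053], [-0.2826, -0.742, -0.608], [0.2102, 0.5705, -0.7939]], 't': [-0.5015, 0.2651, 1.1467]}
top {'fx': 530.4554, 'fy': 530.4554, 'cx': 322.4429, 'cy': 243.2424, 'dist_coeffs': [-0.135, 0.0, 0.0, 0.0, 0.0], 'R': [[-0.0238, -0.9997, 0.0022], [-0.9885, 0.0232, -0.1493], [0.1492, -0.0057, -0.9888]], 't': [0.079, 0.5912, 1.3692]}
{'clock': 0.1, 'q': array([ 1.27911483e+00,  2.64696891e-01,  1.60527822e+00, -1.30523820e-06,
        1.27371817e+00, -3.69104201e-02]), 'joint_vel': array([-9.07546183e-05, -2.28187533e-03, -3.16351360e-03, -1.23212153e-04,
       -9.13947839e-04,  9.73085760e-04]), 'effort': array([ 1.23120581e-04, -5.16702461e+01, -3.68591881e+01, -9.88206466e-05,
        6.12196309e-03, -3.75627678e-06]), 'tcp_pos': array([0.16992755, 0.65255126, 0.23005166]), 'tool_rot': array([-0.39906772, -3.11579651,  0.00325518]), 'ft_force': array([ 0.09377959, -0.34326249, -0.94227326]), 'moment': array([-0.00926747, -0.05134713,  0.03018108]), 'grasp_force': 0.0, 'gripper_width': 0.08534867977364342}
```

View pics/scene0.png

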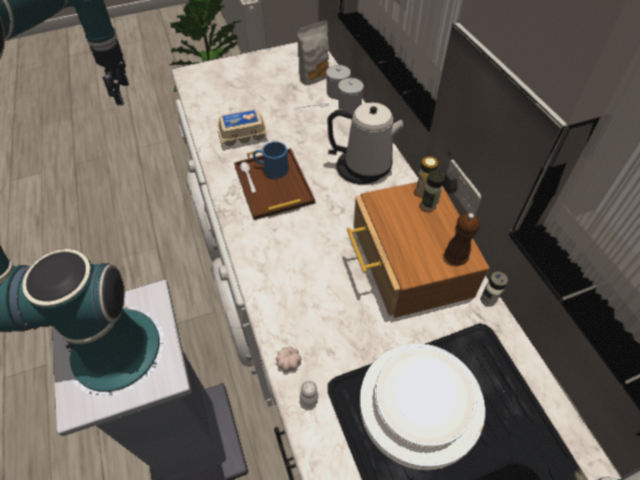

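View pics/top0.png

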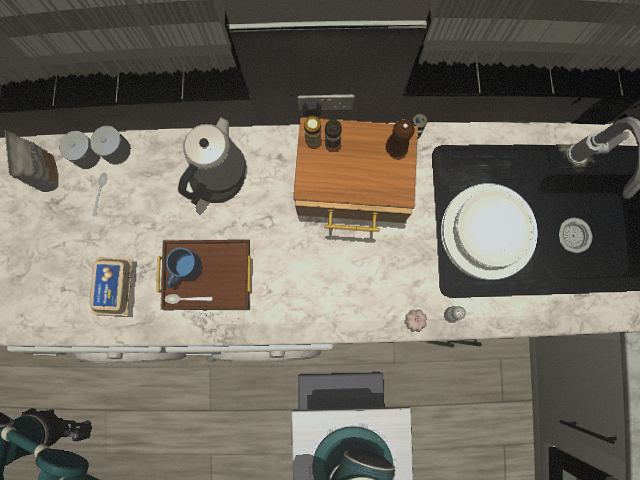

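The views show the cabinet top at top-view pixels (297,118)–(418,208), with the brass bar at about (327–378, 228). The tray is at (162–249, 240–309), and its right half is free around (228,272).

```bash
cat > h.py <<'E'
from workcell import env, claw, observe, viewer
import cv2,numpy as np
from scipy.spatial.transform import Rotation as Ro
def cast(c,px,z):
    K=np.array([[c["fx"],0,c["cx"]],[0,c["fy"],c["cy"]],[0,0,1]])
    u=cv2.undistortPoints(np.float64(px).reshape(-1,1,2),K,np.float64(c["dist_coeffs"])).reshape(-1,2)
    R=np.array(c["R"]);t=np.array(c["t"]); o=-R.T@t
    d=np.c_[u,np.ones(len(u))]@R
    return o+d*((z-o[2])/d[:,2])[:,None]
def biggest(m,box):
    n=np.zeros_like(m,np.uint8);x0,y0,x1,y1=box;n[y0:y1,x0:x1]=m[y0:y1,x0:x1]*255
    cs,_=cv2.findContours(n,cv2.RETR_EXTERNAL,cv2.CHAIN_APPROX_NONE)
    return max(cs,key=cv2.contourArea).reshape(-1,2)
def rect(P):
    (x,y),(w,h),a=cv2.minAreaRect(np.float32(P[:,:2]*1000)); return np.round([x,y,w,h,a],1)
E
python3 - <<'E'
from h import *
im=cv2.imread("pics/top0.png");hsv=cv2.cvtColor(im,cv2.COLOR_BGR2HSV);c=viewer.calibration("top")
H,S,V=[hsv[...,i].astype(int) for i in range(3)]
for p in [(350,180),(345,226),(345,229),(352,210),(230,270),(353,205),(353,213)]: print(p,hsv[p[1],p[0]])
wood=(H<15)&(S>90)&(V>90)
k=biggest(wood,(285,110,430,212)); P=cast(c,k,.145);print("top",rect(P))
A=cv2.approxPolyDP(k.reshape(-1,1,2),4,True).reshape(-1,2);print(np.c_[A,cast(c,A,.145)[:,:2]].round(3))
br=(H>17)&(H<32)&(S>120)&(V>90)
ys,xs=np.nonzero(br[210:245,315:390]);print(xs.min()+315,xs.max()+315,ys.min()+210,ys.max()+210)
bar=[(x,np.nonzero(br[220:240,x])[0].mean()+220) for x in range(322,385) if br[220:240,x].any()]
B=cast(c,bar,.118);print("bar",B[0],B[-1],np.polyfit(B[:,1],B[:,0],1))
tr=(H<12)&(S>80)&(V<140)
k=biggest(tr,(150,230,262,320));print("tray",rect(cast(c,k,.015)))
d=np.load("pics/top0.npy");print(d[160,350],d[270,228])
print(cast(c,[(415,320)],0.03),cast(c,[(180,263)],.085))
cv2.imwrite("pics/crop.png",cv2.resize(im[100:320,150:430],None,fx=2.8,fy=2.8,interpolation=2)[:600])
E
```

```text
(350, 180) [ 14 160 177]
(345, 226) [ 22 166 190]
(345, 229) [ 20  69 144]
(352, 210) [16 90 62]
(230, 270) [ 11 127 104]
(353, 205) [ 17 120 208]
(353, 213) [18 99 77]
top [786.7 -25.1 304.4 221.1  84.3]
[[ 3.00e+02  1.18e+02  9.06e-01  1.16e-01]
 [ 2.94e+02  1.99e+02  6.92e-01  1.34e-01]
 [ 4.13e+02  2.07e+02  6.64e-01 -1.64e-01]
 [ 4.17e+02  1.26e+02  8.79e-01 -1.86e-01]
 [ 4.13e+02  1.25e+02  8.82e-01 -1.76e-01]
 [ 4.05e+02  1.56e+02  7.98e-01 -1.51e-01]
 [ 3.93e+02  1.60e+02  7.88e-01 -1.19e-01]
 [ 3.85e+02  1.40e+02  8.42e-01 -1.01e-01]
 [ 3.94e+02  1.24e+02  8.85e-01 -1.27e-01]
 [ 3.38e+02  1.19e+02  9.01e-01  1.80e-02]
 [ 3.41e+02  1.48e+02  8.23e-01  1.20e-02]
 [ 3.29e+02  1.52e+02  8.12e-01  4.30e-02]
 [ 3.23e+02  1.45e+02  8.32e-01  5.80e-02]
 [ 3.28e+02  1.19e+02  9.02e-01  4.40e-02]
 [ 3.20e+02  1.18e+02  9.05e-01  6.40e-02]
 [ 3.22e+02  1.42e+02  8.40e-01  6.00e-02]
 [ 3.11e+02  1.49e+02  8.22e-01  8.90e-02]
 [ 3.04e+02  1.41e+02  8.43e-01  1.07e-01]
 [ 3.06e+02  1.17e+02  9.09e-01  1.00e-01]]
325 386 210 230
bar [0.62713843 0.05786082 0.118     ] [ 0.61503077 -0.07646678  0.118     ] [0.08488159 0.62275063]
tray [519.8 386.3 238.9 188.4  88.8]
1.3424063 1.4382032
[[ 0.38335686 -0.17573679  0.03      ]] [[0.54353638 0.43633203 0.085     ]]
```

View pics/crop.png

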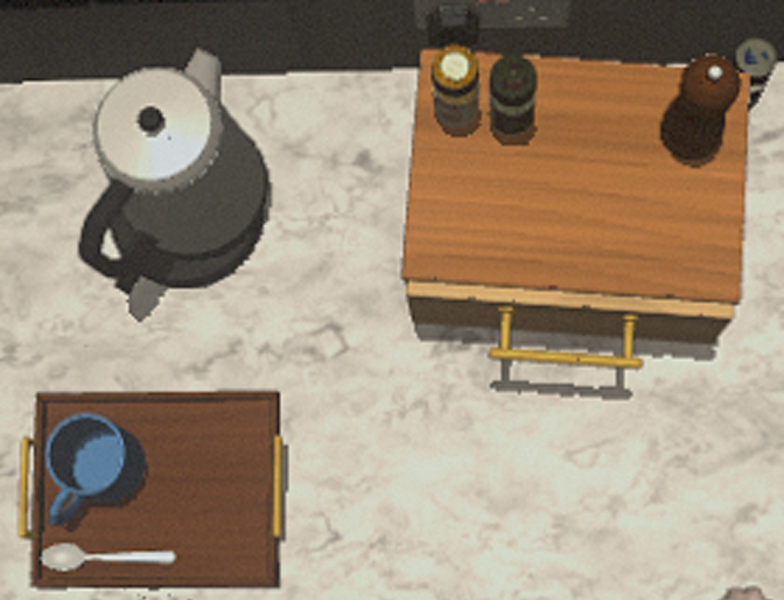

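The crop confirms the layout. The cabinet's yaw is about -5.4°, the handle is at (0.622, -0.009) and the tray centre is at (0.520, 0.386). The sizes match: 304 mm wide, bar about 134 mm, tray 239×188 mm. Next I pull the drawer.

```bash
cat >> h.py <<'E'
A=np.radians(-5.4); UX=np.array([np.cos(A),np.sin(A),0]); UY=np.array([-UX[1],UX[0],0])
def ori(a=A,s=1):
    y=s*np.array([np.cos(a),np.sin(a),0]); z=np.array([0,0,-1.]); 
    return Ro.from_matrix(np.c_[np.cross(y,z),y,z]).as_rotvec()
def st(tag=""):
    s=observe(); print(tag,round(s["clock"],2),s["tcp_pos"].round(4),"F",s["ft_force"].round(2),"w",round(s["gripper_width"],4),round(s["grasp_force"],1)); return s
E
python3 - <<'E'
from h import *
for s in(1,-1): 
    q=env.solve_ik([.622,-.0093,.25],ori(s=s)); print(s,None if q is None else np.round(q,2))
S=min((1,-1),key=lambda s: abs(env.solve_ik([.622,-.0093,.25],ori(s=s))[5]))
open("h.py","a").write(f"S={S}\n"); print(S)
o=ori(s=S); h=np.array([.622,-.0093,.099])
env.move_to([.5,0,.30],o); claw.set_gripper(.045,40)
env.move_linear(h+[0,0,.08],o,.25); env.move_linear(h,o,.12); st("down")
claw.set_gripper(0,40); st("grip")
p=observe()["tcp_pos"]
env.move_linear(p-UX*.170,o,.12); st("170")
for d in(.176,.180,.183):
    env.move_linear(p-UX*d,o,.05); st(d)
    if abs(observe()["ft_force"]@UX)>12: break
E
```

```text
1 [-0.05  0.15  1.7  -0.    1.29  0.04]
-1 NoneTraceback (most recent call last):
  File "<stdin>", line 4, in <module>
  File "<stdin>", line 4, in <lambda>
TypeError: 'NoneType' object is not subscriptable
```

```bash
echo "S=1" >> h.py
python3 - <<'E'
from h import *
o=ori(); h=np.array([.622,-.0093,.099])
env.move_to([.5,0,.30],o); claw.set_gripper(.045,40)
env.move_linear(h+[0,0,.08],o,.25); env.move_linear(h,o,.12); st("down")
claw.set_gripper(0,40); st("grip")
p=observe()["tcp_pos"]
env.move_linear(p-UX*.170,o,.12); st("170")
for d in(.176,.180,.183):
    env.move_linear(p-UX*d,o,.05); st(d)
    if abs(observe()["ft_force"]@UX)>12: break
E
```

```text
down 4.83 [ 0.6208 -0.0092  0.1002] F [-6.96 -0.41  6.97] w 0.0448 4.8
grip 5.24 [ 0.6199 -0.0091  0.0993] F [-6.64  0.73  8.08] w 0.0096 39.1
170 6.83 [0.4508 0.0072 0.0993] F [-0.49  3.84  4.02] w 0.0095 39.3
0.176 7.09 [0.4446 0.0078 0.0993] F [-0.39  4.5   2.53] w 0.0093 40.0
0.18 7.34 [0.4407 0.0081 0.0993] F [-0.63  4.51  2.81] w 0.0094 40.0
0.183 7.59 [0.4408 0.0081 0.0994] F [ 8.84  5.38 -7.76] w 0.0096 39.4
```

The drawer hit its stop after 0.180 m of travel, so it is fully out. Next I release it, lift away and look.

```bash
python3 - <<'E'
from h import *
env.move_linear(observe()["tcp_pos"]+UX*.001,None,.05)
claw.set_gripper(.032,40); st("rel")
p=observe()["tcp_pos"]
env.move_linear(p+[0,0,.13],None,.25); 
env.move_linear(p+[0,0,.22]-UX*.03,None,.3); claw.set_gripper(.085)
st()
for n in("top","wrist"):
    c=viewer.calibration(n); im,d=viewer.capture(n); cv2.imwrite(f"pics/{n}1.png",im[:,:,::-1]); np.save(f"pics/{n}1.npy",d); np.save(f"pics/{n}1c.npy",c)
E
```

```text
rel 8.19 [0.4413 0.0077 0.0992] F [-0.03 -0.16 -0.61] w 0.0318 0.0
 9.89 [0.4115 0.0105 0.319 ] F [-0.64 -0.83 -0.79] w 0.085 0.0
```

View pics/wrist1.png

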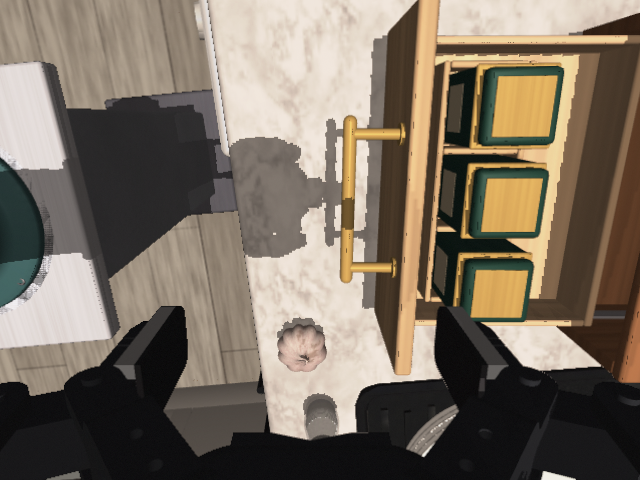

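View pics/top1.png

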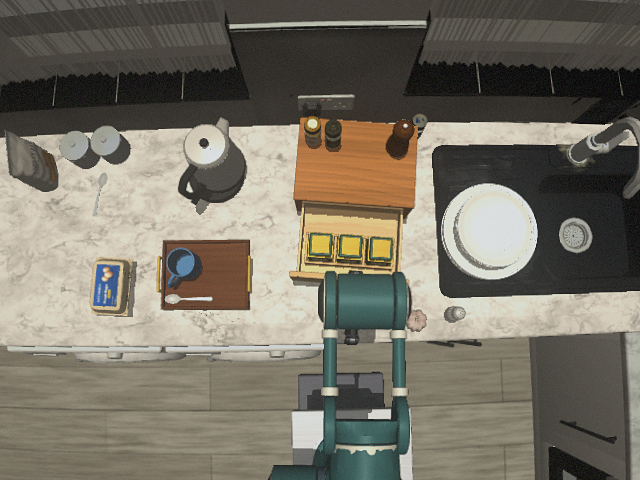

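Wrist view: the three lid tops are centred near (522,105), (508,202) and (497,289). In the top view they are at (320,247), (350,248) and (381,249).

```bash
python3 - <<'E'
from h import *
seeds={"wrist":[(522,105),(508,202),(497,289)],"top":[(320,247),(350,248),(381,249)]}
for n in seeds:
    c=np.load(f"pics/{n}1c.npy",allow_pickle=True).item(); hsv=cv2.cvtColor(cv2.imread(f"pics/{n}1.png"),cv2.COLOR_BGR2HSV); d=np.load(f"pics/{n}1.npy")
    m=cv2.inRange(hsv,(14,60,120),(32,255,255)); k=np.ones((3,3),np.uint8)
    if n=="wrist": m=cv2.erode(m,k)
    _,l,s,ce=cv2.connectedComponentsWithStats(m,connectivity=4)
    for p in seeds[n]:
        i=l[p[1],p[0]]; pts=np.argwhere(l==i)[:,::-1]
        R=np.array(c["R"]);t=np.array(c["t"])
        P=cast(c,pts,.128); 
        K=np.array([[c["fx"],0,c["cx"]],[0,c["fy"],c["cy"]],[0,0,1]])
        u=cv2.undistortPoints(np.float64([[p]]),K,np.float64(c["dist_coeffs"])).ravel(); z=R.T@(np.r_[u,1]*d[p[1],p[0]]-t)
        print(n,i,s[i][:4],rect(P),"depth pt",z.round(4))
E
```

```text
wrist 3 [493  76  64  60] [577.5  71.8  42.4  42.5  84.9] depth pt [0.5753 0.0728 0.13  ]
wrist 5 [482 179  60  52] [571.1  -3.7  41.8  42.5  84.6] depth pt [ 0.5687 -0.0011  0.1279]
wrist 10 [472 271  55  46] [563.4 -80.9  41.7  42.4  84.7] depth pt [ 0.5612 -0.0752  0.1301]
top 173 [311 235  19  19] [579.5  71.3  44.2  45.2  85. ] depth pt [0.571  0.0718 0.1274]
top 174 [341 237  19  19] [572.9  -4.1  44.   45.1  84.6] depth pt [ 0.5667 -0.0032  0.1277]
top 175 [372 239  19  19] [565.2 -81.1  44.3  45.1  83.8] depth pt [ 0.5618 -0.0805  0.1314]
```

Both views agree to 2 mm, with 42 mm lid panels, 76 mm spacing and a -5.3° yaw. I weigh the left tin first.

```bash
cat >> h.py <<'E'
TIN=dict(L=[.578,.0716],M=[.5715,-.004],R=[.5645,-.081])
def grab(n,z=.070,effort=45):
    o=ori(); x=TIN[n]
    env.move_linear([*x,.165],o,.25); claw.set_gripper(.080); env.move_linear([*x,z],o,.12); a=st(n+" down")
    claw.set_gripper(.05,effort); st(n+" grip"); return a
def weigh(n):
    a=grab(n); p=observe()["tcp_pos"]
    env.move_linear(p+[0,0,.028],None,.08); env.dwell(.3)
    f=np.mean([(env.dwell(.05),observe()["ft_force"])[1] for _ in range(5)],0); s=st(n+" lifted")
    print(n,"dF",(f-a["ft_force"]).round(2))
    env.move_linear(p+[0,0,.004],None,.06); env.move_linear(p-[0,0,.0005],None,.02); st(n+" set")
    claw.set_gripper(.080); env.move_linear([*TIN[n],.165],None,.2)
E
python3 - <<'E'
from h import *
env.move_linear([.52,.05,.25],ori(),.3); weigh("L")
E
```

```text
L down 12.32 [0.5781 0.0716 0.0702] F [ 0.83 -0.48  0.36] w 0.08 0.0
L grip 12.62 [0.5787 0.0717 0.071 ] F [-0.55 -0.49  3.63] w 0.0633 51.1
L lifted 13.68 [0.5786 0.0717 0.0989] F [ 0.77  0.75 -2.67] w 0.0637 50.8
L dF [-0.62  0.83 -3.16]
L set 14.61 [0.5794 0.0717 0.0711] F [ 0.73 -0.37 -1.37] w 0.0637 50.9
```

```bash
python3 - <<'E'
from h import *
weigh("M"); weigh("R")
E
```

```text
M down 17.15 [ 0.5723 -0.004   0.0708] F [ 0.06 -0.44 -0.27] w 0.0799 0.0
M grip 17.44 [ 0.5727 -0.004   0.0715] F [0.33 0.27 5.2 ] w 0.0636 50.8
M lifted 18.51 [ 0.5727 -0.004   0.0993] F [-0.03  0.44 -3.2 ] w 0.0632 51.2
M dF [ 0.11  0.45 -2.55]
M set 19.43 [ 0.5734 -0.0041  0.0714] F [ 1.1   0.17 -1.47] w 0.0633 51.2
R down 21.98 [ 0.5653 -0.0811  0.0708] F [ 0.19  0.46 -0.27] w 0.0801 0.0
R grip 22.27 [ 0.5656 -0.0812  0.0714] F [-0.42 -0.3   6.15] w 0.0636 52.7
R lifted 23.33 [ 0.5655 -0.0812  0.0993] F [ 0.57 -0.4  -6.48] w 0.0636 51.5
R dF [ 0.14 -0.63 -5.94]
R set 24.26 [ 0.5663 -0.0814  0.0715] F [ 0.47  0.06 -4.78] w 0.0636 51.8
```

The right tin is the full one at about 0.6 kg, against about 0.3 and 0.26 kg. I carry it to the tray.

```bash
python3 - <<'E'
from h import *
grab("R",effort=55); p=observe()["tcp_pos"]; o=ori(np.radians(-1.2)); T=np.array([.5186,.328,0])
env.move_linear(p+[0,0,.17],None,.18)
env.move_linear(T+[0,0,p[2]+.17],o,.22); st("over")
env.move_linear(T+[0,0,.085],o,.15); env.move_linear(T+[0,0,.061],o,.05); env.dwell(.15)
f0=st("near")["ft_force"][2]
for z in np.arange(.059,.051,-.001):
    env.move_linear(T+[0,0,z],o,.02); s=st(round(z,3))
    if s["ft_force"][2]-f0>2.5: break
claw.set_gripper(.080); st("open"); env.move_linear(T+[0,0,.24],o,.2)
env.move_linear([.45,.2,.27],ori(),.3)
for n in("top","wrist"):
    c=viewer.calibration(n); im,d=viewer.capture(n); cv2.imwrite(f"pics/{n}2.png",im[:,:,::-1]); np.save(f"pics/{n}2.npy",d); np.save(f"pics/{n}2c.npy",c)
E
```

```text
R down 26.6 [ 0.5651 -0.0811  0.0706] F [ 0.57 -0.16  0.1 ] w 0.0799 0.0
R grip 26.89 [ 0.5656 -0.0812  0.0714] F [ 0.09 -0.39  4.27] w 0.0633 63.3
over 30.02 [0.5189 0.327  0.2414] F [ 0.42 -0.06 -6.08] w 0.063 62.6
near 31.99 [0.519  0.3282 0.0614] F [ 0.17  0.35 -6.07] w 0.0633 62.5
0.059 32.24 [0.5185 0.328  0.059 ] F [-0.23  0.06 -5.94] w 0.0633 62.5
0.058 32.49 [0.5185 0.328  0.0579] F [ 0.12 -0.42 -7.01] w 0.0634 62.5
0.057 32.74 [0.5185 0.328  0.0569] F [-0.22 -0.63 -4.85] w 0.0637 62.5
0.056 32.99 [0.5185 0.328  0.0559] F [ 0.18  0.74 -6.43] w 0.0633 62.5
0.055 33.24 [0.5188 0.3282 0.0555] F [-0.97  0.16 -2.7 ] w 0.0633 62.7
open 33.56 [0.5194 0.3284 0.0558] F [ 0.31 -0.43 -0.02] w 0.0801 0.0
```

View pics/top2.png

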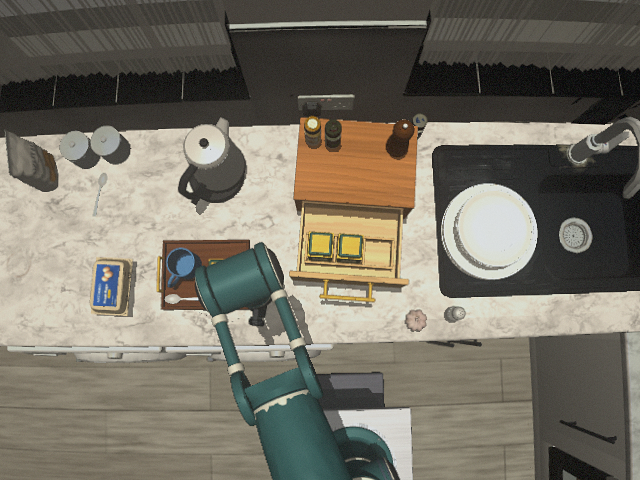

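The other two tins still stand in their compartments, at (320,246) and (350,247), and the arm hides the tray. Next I close the drawer.

```bash
python3 - <<'E'
from h import *
o=ori(); h=np.array([.4410,.0080,.099])
env.move_linear(h+[0,0,.14],o,.3); claw.set_gripper(.032); env.move_linear(h,o,.12); st("down")
claw.set_gripper(0,40); p=st("grip")["tcp_pos"]
env.move_linear(p+UX*.172,o,.10); st("172")
for d in np.arange(.175,.188,.002):
    env.move_linear(p+UX*d,o,.04); s=st(round(d,3))
    if s["ft_force"]@UX<-14: break
env.move_linear(observe()["tcp_pos"]-UX*0.0,None,.05)
claw.set_gripper(.030); p=st("rel")["tcp_pos"]
env.move_linear(p+[0,0,.16],None,.2); env.move_linear([.45,-.05,.33],o,.3); st()
for n in("top","scene"):
    im,d=viewer.capture(n); cv2.imwrite(f"pics/{n}3.png",im[:,:,::-1]); np.save(f"pics/{n}3.npy",d)
E
```

```text
down 38.01 [0.4418 0.0079 0.0998] F [0.77 0.71 0.58] w 0.0318 0.0
grip 38.33 [0.4419 0.008  0.0999] F [-0.04 -0.16  3.61] w 0.0093 39.1
172 40.21 [ 0.6132 -0.0085  0.1   ] F [ 0.2  -4.38  2.8 ] w 0.0096 39.0
0.175 40.46 [ 0.6161 -0.0088  0.1   ] F [-0.94 -3.24  2.73] w 0.0094 39.2
0.177 40.71 [ 0.6181 -0.009   0.0999] F [ 0.01 -5.07  3.23] w 0.0095 39.3
0.179 40.96 [ 0.6199 -0.0092  0.1   ] F [-1.43 -5.69  4.25] w 0.0095 39.5
0.181 41.21 [ 0.6199 -0.0091  0.0999] F [-7.74 -4.53  8.28] w 0.0092 40.0
0.183 41.46 [ 0.6198 -0.0091  0.0999] F [-13.    -3.4   13.82] w 0.0093 40.5
0.185 41.71 [ 0.6198 -0.0091  0.0999] F [-18.01  -3.2   17.57] w 0.0097 41.0
rel 42.32 [ 0.6198 -0.0085  0.0993] F [ 0.55 -0.26  0.59] w 0.0302 0.0
 44.04 [ 0.4503 -0.0499  0.3289] F [-0.34 -0.31 -0.38] w 0.0299 0.0
```

View pics/top3.png

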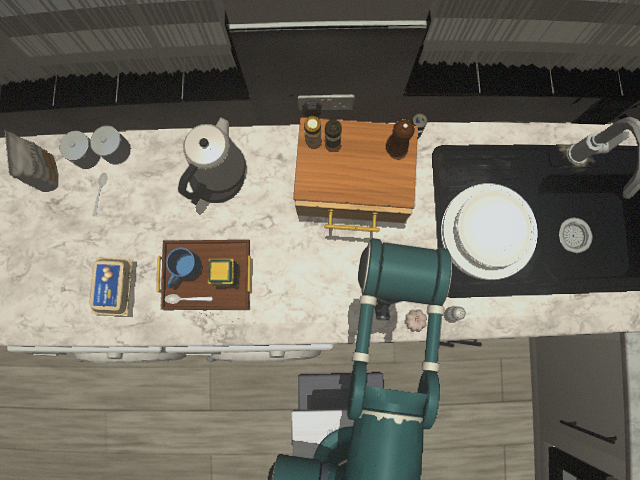

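View pics/scene3.png

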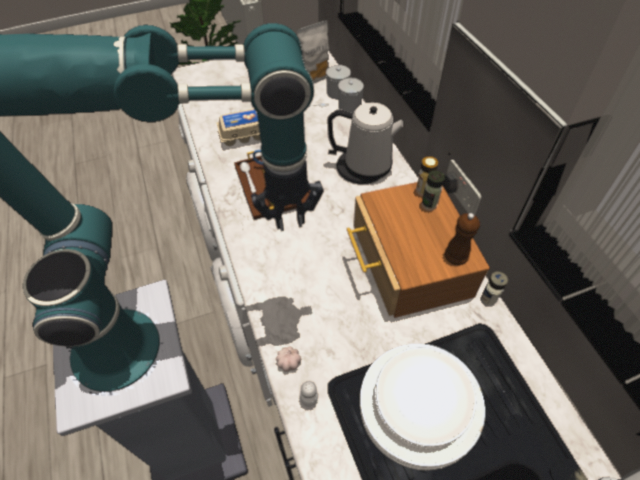

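The full tin stands upright on the tray's free half (lid at (222,271)), and the mug and spoon are where they were. The drawer is shut, with the handle back at its start pixel (352,228) and the gripper back at the x where it first gripped it, 0.6199.

```bash
python3 -c "
from workcell import env
print(env.close_job())"
```

```text
the job is handed in; nothing more can be done
None
```

The right-hand tin was the full one (about 0.6 kg); it now stands upright on the free half of the tray, the other two are back in their compartments, the drawer is shut, and the job was handed in at about 44 s.

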